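# Draw the bottom slide tray from its magazine

## Task

Slide the yellow slide tray by its grip straight out from the bottom of its magazine until its whole rectangular body lies flat on the green pad in front, grip pointing away from the magazine, and let go; the white tray above it must drop straight down to the magazine's deck. Never lift either tray, and leave the blue tray in the other magazine where it is.

Things in the scene. Friction and masses are not known exactly. Their poses are not given: they have to be found in the camera images.
- yellow_tray: Yellow tray to draw out, bottom of its stack, 50-115 g. Slab 60 (x) x 80 (y) x 12 mm; origin at the centre of its underside, z up. On its -x side a stem (16 mm wide, 10 mm high) leads to a grip block to pinch across y: 20 (x) x 14 (y) x 20 mm high from the underside's level, centre 75 mm from the origin. Starts with its axes along the magazine's, friction under 5 N.
- white_tray: White tray lying on the yellow one: same shape, turned half round, so its grip sticks out at the magazine's rear (its own -x is the magazine's +x). Origin at the centre of its slab's underside. A loose dark steel weight, 56 x 76 x 20 mm, 0.2 kg, rides on it; both drop 12 mm when the yellow tray is gone. A like white tray lies on the blue one.
- magazine_y: Fixed magazine of the yellow tray. Origin on the table under the stack's centre, z up, exit to -x. Deck 12 mm thick, 120 wide, x -190 to +95 mm. Grey walls, inside y +-42 mm, and corner posts, outside x +-40 mm, rise 58 mm over the table; front posts end 28 mm over it (the bottom tray passes below) with a 40 mm gap between. Green pad flush on the deck: 100 x 100 mm, centre x = -95, y = 0.
- blue_tray: Blue tray, same shape as the yellow one, at the bottom of the other, identical magazine under a white tray and a weight: to be left alone. Origin at the centre of its slab's underside.

How it is judged:
At the end, for the whole second after the job is handed in: The yellow tray lies flat and at rest on the green pad: slab centred on it within 23 mm along the magazine and 15 mm across, square to it within 11 degrees, grip away from the magazine. The white tray has dropped and lies flat and at rest on the deck, within 12 mm of the stack's centre lengthwise (x of yellow_tray in the frame of magazine_y between -0.118 and -0.072 m and y of yellow_tray in the frame of magazine_y between -0.015 and 0.015 m and z of each of yellow_tray, white_tray in the frame of magazine_y below 0.017 m and angle between each of yellow_tray, white_tray's own z axis and vertical below 0.08 rad and angle between the x axis of yellow_tray and the x axis of magazine_y, either way round below 0.2 rad and x of magazine_y in the frame of yellow_tray above 0.05 m and x of white_tray in the frame of magazine_y between -0.012 and 0.012 m and linear speed of each of yellow_tray, white_tray below 0.02 m/s); the robot touches nothing.
It fails at once if the yellow tray is lifted more than 15 mm off the deck (z of yellow_tray in the frame of magazine_y above 0.027 m).
It fails at once if the white tray is lifted more than 10 mm above where it began (z of white_tray in the frame of magazine_y above 0.034 m).
It fails at once if the blue tray is moved more than 15 mm (distance of blue_tray from where it was at the start of the episode above 0.015 m).
It also fails if it takes over 35 s, if anything falls off the work surface, if the arm or the gripper's body presses on something with over 40 N, if the wrist force passes 120 N, or if a joint passes its speed limit or range.

## Robot

A 7-joint arm with a two-finger parallel gripper is mounted at the origin on the work surface. World frame = base frame: x ahead of the robot, y to its left, z up, the work surface at z = 0. Lengths are in m, angles in rad, forces in N, time in s.
With the tool pointing down it reaches from about 0.425 to 0.975 m from the base axis. Payload 16.7 kg.
Tool frame: the origin (TCP) lies midway between the tips of the shut fingers; the grasp point (between the pads) lies 19 mm behind it; z points along the fingers, y is the direction in which the jaws open and shut (so a half turn about z gives the same grasp; the last joint's range is limited). The gripper opens to 85 mm and grips with 20 to 120 N. Pads are 22 mm wide; open, the fingers measure 114 mm over their backs; the gripper's body (76 mm by 85 mm) begins 54 mm behind the grasp point. The pads swing forward as they close: fully open they stand 13 mm farther back than shut.
Start: joints at [0.984, 0.426, 0.074, 1.606, -0.034, 1.111, -0.067], TCP at [0.286, -0.611, 0.231] pointing down, gripper open.
Joint ranges: [-2.85, 2.85], [-0.5, 2.14], [-1.23, 1.37], [0.21, 2.46], [-1.02, 4.16], [0.16, 2.05], [-2.73, 2.73]. Speed limits (rad/s): [1.89, 1.89, 2.39, 2.39, 3.01, 3.01, 3.01].

## Interface

Orientations are given as a rotation vector (axis times angle).
In Python, from station import manip gives the robot as it stands.
- The arm moves only by the tool send_rows, never from a script. Its argument "moves" is a list of rows, each a list of 3 entries, a list of its own where there are three numbers: the closure, from 0 (fully open) to 1 (shut), then the shift along the tool's x, y, z in mm, then the turn, a rotation vector about the tool's x, y, z in degrees. A call has exactly 8 rows; each row shifts and turns the commanded pose from where the row before left it, along the tool's axes as they then stand; what a row does not reach is not made up. A row lasts 1/10 s, in which the tool goes at most 50 mm and 8.59 degrees, less where a joint would pass 70% of its speed; a pose out of reach is approached as far as the arm can. A call is refused whole if a number of a shift passes 50 or a number of a turn 8.59, either way. A call with a gripper value outside its range is refused whole. The fingers move at their own pace and stop on an object; the grip force is fixed at half the most. Time passes only in rows, so rows that do not move let the fingers close, or fill a call up. It gives the time, the measured TCP pose, the force and the opening at its end, in the units of the state.
- manip.state(): the state, without advancing time (a new reading comes with each control period).
- manip.read_camera(name): name is "scene" or "side" or "wrist"; returns a dict with "frame" (384x512x3 uint8, red, green, blue), "z_map" (384x512 float32, m along the optical axis (not along the pixel's ray), 0 where there is no reading), "fx", "fy", "cx", "cy" (pixels), "extrinsics" (4x4, takes a point from camera to world coordinates); the wrist camera has in their place "T_tool_cam" (4x4, takes a point from camera to tool coordinates, whose origin is the TCP and whose axes are the flange's). Camera axes: x right, y down, z forward; pixel columns grow to the right and rows downward; lengths in m; the calibration is good to about 2 mm. A picture is of the moment at which its call begins: read the wrist's pose just before it.
- manip.hand_in(): hands the job in, once; it reports no verdict.
The state is a dict: "t": time; "joint_positions": joint angles; "joint_velocities": joint speeds; "tau": joint torques, N m; "position": TCP position; "tool_rot": TCP orientation; "contact_force": force on the tool from outside, world axes, zero at the start; "moment": the same for the moment, N m; "opening": finger opening in m.
Only numpy, scipy, OpenCV 4.12 (cv2) and the standard library are available. Lean on these libraries where they do the work, as an engineer would, in place of code of your own. Each camera call takes 0.05 s, during which the arm holds its last target. There are 200 camera calls.

## Working session

There is one attempt and no reset: what is moved stays moved. The work goes in short steps, Python scripts to look and compute and a tool call to move; the robot and the scene stay as the last step left them, time stands still between calls to the robot, and variables do not carry over. Pictures are saved under pics/ and viewed, about 8 in all and at most 12, crops included, and the job is handed in when it is done.

Besides the shell and the picture viewer there is one more tool, called after "Call:" as a command line: name --argument value ..., lists and objects as JSON in quotes. send_rows: Moves the arm, as the interface text tells. Its arguments: {"type":"object","properties":{"moves":{"type":"array","items":{"type":"array"}}},"required":["moves"]}

```bash
mkdir -p pics
cat > h.py <<'E'
import numpy as np, cv2
from station import manip
def cam(n):
    s=manip.state(); c=manip.read_camera(n)
    if n=="wrist":
        T=np.eye(4); T[:3,:3]=cv2.Rodrigues(np.array(s["tool_rot"],float))[0]; T[:3,3]=s["position"]
        c["E"]=T@np.array(c["T_tool_cam"])
    else: c["E"]=np.array(c["extrinsics"])
    return c
def world(c):
    z=c["z_map"]; v,u=np.mgrid[:z.shape[0],:z.shape[1]]
    P=np.stack([(u-c["cx"])/c["fx"]*z,(v-c["cy"])/c["fy"]*z,z],-1)
    return P@c["E"][:3,:3].T+c["E"][:3,3]
def save(c,n): cv2.imwrite(f"pics/{n}.png",c["frame"][...,::-1])
E
python3 - <<'E'
from h import *
s=manip.state(); print(s)
ims=[]
for n in("scene","side"):
    c=cam(n); ims.append(c["frame"]); W=world(c)
    hsv=cv2.cvtColor(c["frame"],cv2.COLOR_RGB2HSV); ok=c["z_map"]>0
    print(n,c["E"][:3,3])
    for k,lo,hi in(("yel",20,34),("grn",45,85),("blue",95,125)):
        m=(hsv[...,0]>=lo)&(hsv[...,0]<=hi)&(hsv[...,1]>110)&(hsv[...,2]>60)&ok
        p=W[m]; 
        if len(p)>20: print(k,len(p),np.percentile(p,[2,50,98],axis=0).round(3).tolist(),np.argwhere(m).mean(0).round())
cv2.imwrite("pics/a.png",cv2.resize(np.hstack(ims)[...,::-1],None,fx=.78,fy=.78))
cv2.imwrite("pics/scene.png",ims[0][...,::-1])
E
```

```text
{'t': 0.0, 'joint_positions': array([ 0.9834551 ,  0.4267175 ,  0.0738764 ,  1.60661101, -0.03412866,
        1.11079755, -0.06709384]), 'joint_velocities': array([-0.00157431,  0.00051415,  0.00100277,  0.00155339, -0.00033827,
       -0.00028235,  0.00154797]), 'tau': array([ 5.32688446e-04, -9.49811554e+01,  3.76143783e+00, -4.63510430e+01,
        1.94056635e-02,  1.01621478e-02,  1.07825613e-04]), 'position': array([ 0.28598381, -0.61097226,  0.23061926]), 'tool_rot': array([-3.06543714e+00, -6.81918792e-01,  5.52902967e-04]), 'contact_force': array([-0.52591428, -0.98108596, -0.4118579 ]), 'moment': array([ 0.01448007, -0.04971854, -0.05689485]), 'opening': 0.08512923092231171}
scene [1.05158518 0.0222327  0.56710423]
yel 158 [[0.551, 0.142, 0.012], [0.577, 0.153, 0.025], [0.674, 0.199, 0.033]] [172. 342.]
grn 2458 [[0.501, -0.19, 0.011], [0.539, 0.096, 0.013], [0.593, 0.187, 0.015]] [154. 263.]
blue 135 [[0.565, -0.183, 0.016], [0.581, -0.152, 0.027], [0.678, -0.143, 0.034]] [163. 180.]
side [ 0.48086621 -0.47544921  0.64007493]
yel 253 [[0.56, 0.141, 0.012], [0.583, 0.15, 0.022], [0.61, 0.185, 0.033]] [148. 199.]
grn 4106 [[0.501, -0.197, 0.011], [0.543, -0.127, 0.013], [0.599, 0.186, 0.015]] [243. 211.]
blue 383 [[0.562, -0.164, 0.009], [0.586, -0.156, 0.022], [0.837, 0.635, 0.033]] [262. 247.]
```

View pics/a.png

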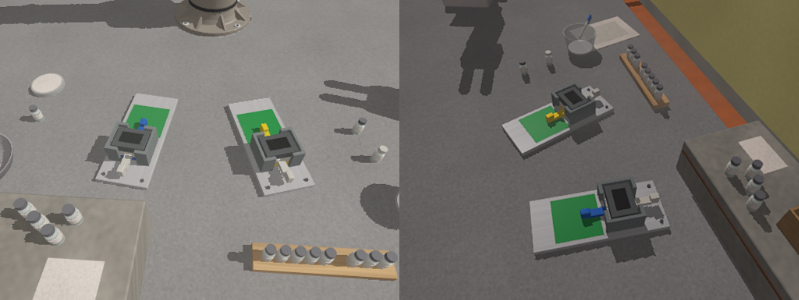

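The scene view shows the yellow tray's magazine at about (265,145) in the combined picture, with its exit toward the robot. The blue one is at about (135,135). Next I fit the magazine frame from both depth clouds.

```bash
cat >> h.py <<'E'
def fit(c,near=(0.6,0.16),r=0.2):
    W=world(c); hsv=cv2.cvtColor(c["frame"],cv2.COLOR_RGB2HSV); ok=c["z_map"]>0
    H,S,V=hsv[...,0].astype(int),hsv[...,1].astype(int),hsv[...,2].astype(int)
    d=np.hypot(W[...,0]-near[0],W[...,1]-near[1]); ok&=d<r
    out={}
    y=(H>=20)&(H<=34)&(S>110)&(V>60)&ok
    out["grip_top"]=W[y&(W[...,2]>.027)&(W[...,2]<.04)]
    out["yel"]=W[y]
    out["green"]=W[(H>=45)&(H<=85)&(S>110)&ok]
    out["top"]=W[ok&(W[...,2]>.05)&(W[...,2]<.066)]
    out["deck"]=W[ok&(W[...,2]>.007)&(W[...,2]<.075)]
    return out
def rect(p):
    (a,b),(w,h),t=cv2.minAreaRect((p[:,:2]*1000).astype(np.float32)); return [round(float(x),1) for x in(a,b,w,h,t)]
E
python3 - <<'E'
from h import *
for n in("scene","side"):
    o=fit(cam(n))
    for k,p in o.items():
        if len(p)>5: print(n,k,len(p),"med",np.median(p,0).round(4),"rect",rect(p))
E
```

```text
scene grip_top 71 med [0.5721 0.1503 0.0313] rect [570.8, 150.1, 20.4, 13.4, 17.9]
scene yel 157 med [0.5775 0.1535 0.025 ] rect [609.3, 163.7, 131.3, 35.1, 18.6]
scene green 1270 med [0.5388 0.1373 0.0126] rect [553.3, 145.7, 106.3, 98.3, 15.9]
scene top 1890 med [0.6456 0.1707 0.0564] rect [641.6, 171.8, 81.9, 98.1, 16.0]
scene deck 7860 med [0.648  0.1598 0.0133] rect [596.8, 157.8, 285.8, 120.7, 16.4]
side grip_top 57 med [0.5694 0.1473 0.0316] rect [569.4, 149.5, 18.5, 16.8, 15.8]
side yel 252 med [0.5827 0.1499 0.022 ] rect [584.2, 164.8, 58.8, 40.0, 20.0]
side green 1296 med [0.5403 0.1355 0.0127] rect [549.3, 143.4, 98.2, 99.7, 15.9]
side top 1202 med [0.6403 0.1661 0.0563] rect [641.9, 170.8, 81.6, 99.4, 16.5]
side deck 6099 med [0.5937 0.1421 0.0132] rect [596.4, 157.0, 286.2, 122.3, 16.3]
```

Call:
send_rows --moves '[[0,[0,0,0],[0,0,4.45]],[0,[0,0,0],[0,0,4.45]],[0,[32,-27,0],[0,0,0]],[0,[32,-27,0],[0,0,0]],[0,[32,-27,0],[0,0,0]],[0,[32,-27,0],[0,0,0]],[0,[32,-27,0],[0,0,0]],[0,[32,-27,0],[0,0,0]]]'

```text
t: 1.0
position: [0.426, -0.4007, 0.2313]
tool_rot: [3.11, 0.442, 0.0]
contact_force: [0.3, 0.4, -0.7]
opening: 0.0857
```

Call:
send_rows --moves '[[0,[32,-27,0],[0,0,0]],[0,[32,-27,0],[0,0,0]],[0,[32,-27,0],[0,0,0]],[0,[19,-41,0],[0,0,0]],[0,[19,-41,0],[0,0,0]],[0,[19,-41,0],[0,0,0]],[0,[19,-41,0],[0,0,0]],[0,[19,-41,0],[0,0,0]]]'

```text
t: 1.8
position: [0.529, -0.0726, 0.2315]
tool_rot: [3.11, 0.442, 0.0]
contact_force: [1.7, -0.5, 0.7]
opening: 0.0855
```

Call:
send_rows --moves '[[0,[19,-41,0],[0,0,0]],[0,[19,-41,0],[0,0,0]],[0,[19,-41,0],[0,0,0]],[0,[19,-41,0],[0,0,0]],[0,[10,-20,20],[0,0,0]],[0,[0,0,20],[0,0,0]],[0,[0,0,0],[0,0,0]],[0,[0,0,0],[0,0,0]]]'

```text
t: 2.6
position: [0.5604, 0.1258, 0.1915]
tool_rot: [3.11, 0.441, -0.001]
contact_force: [-0.1, -0.7, 0.4]
opening: 0.0854
```

```bash
cat >> h.py <<'E'
def togo(x,y,z,yaw):
    s=manip.state(); R=cv2.Rodrigues(np.array(s["tool_rot"],float))[0]
    Rt=np.array([[np.cos(yaw),np.sin(yaw),0],[np.sin(yaw),-np.cos(yaw),0],[0,0,-1]])
    print("t",round(s["t"],2),"pos",np.round(s["position"],4),"F",np.round(s["contact_force"],1),"open",round(s["opening"],4))
    print("shift mm",(1000*R.T@(np.array([x,y,z])-s["position"])).round(1),"turn deg",np.degrees(cv2.Rodrigues(R.T@Rt)[0].ravel()).round(2))
E
python3 - <<'E'
from h import *
togo(.570,.1498,.1,np.radians(16.2))
c=cam("wrist"); save(c,"w1"); o=fit(c)
for k,p in o.items():
    if len(p)>5: print(k,len(p),"med",np.median(p,0).round(4),"rect",rect(p))
E
```

```text
t 2.6 pos [0.5604 0.1258 0.1915] F [-0.1 -0.7  0.4] open 0.0854
shift mm [ 16.  -20.4  91.5] turn deg [ 0.01  0.04 -0.05]
grip_top 261 med [0.5679 0.1494 0.0314] rect [567.7, 149.6, 19.2, 13.9, 15.8]
yel 801 med [0.585  0.1543 0.0222] rect [582.6, 154.5, 56.1, 17.0, 15.4]
green 6868 med [0.5476 0.1409 0.0122] rect [553.3, 128.0, 98.5, 132.9, 16.8]
top 8076 med [0.6413 0.1714 0.0561] rect [639.4, 170.7, 79.9, 96.3, 16.1]
deck 27301 med [0.6079 0.158  0.0126] rect [585.3, 154.7, 266.4, 120.3, 16.3]
```

View pics/w1.png

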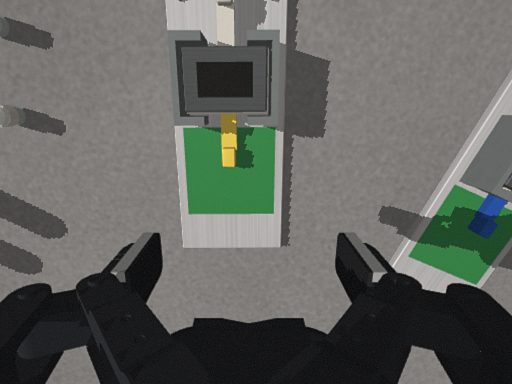

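The wrist view shows the yellow grip at (229,157), with free space on both sides of it. Its measured top is at z 0.031 and its position agrees with the fixed cameras. Descending.

Call:
send_rows --moves '[[0,[14,-20,30],[0,0,0]],[0.4,[0,0,40],[0,0,0]],[0.4,[0,0,30],[0,0,0]],[0.4,[0,0,30],[0,0,0]],[0.4,[0,0,20],[0,0,0]],[0.4,[0,0,10],[0,0,0]],[0.4,[0,0,0],[0,0,0]],[0.4,[0,0,0],[0,0,0]]]'

```text
t: 3.45
position: [0.5692, 0.1494, 0.0326]
tool_rot: [-3.11, -0.441, -0.002]
contact_force: [0.3, 0.1, 0.9]
opening: 0.0513
```

Run:
```python
from h import *
togo(.568,.1493,.017,np.radians(16.2))
c=cam("wrist"); save(c,"w2"); o=fit(c)
for k in("grip_top",):
    p=o[k]; print(k,len(p),"med",np.median(p,0).round(4),"rect",rect(p))
```

```text
t 3.45 pos [0.5692 0.1494 0.0326] F [0.3 0.1 0.9] open 0.0513
shift mm [-1.2 -0.2 15.6] turn deg [ 0.   -0.09 -0.05]
grip_top 892 med [0.569  0.1501 0.0315] rect [568.0, 149.9, 19.8, 13.5, 16.4]
```

View pics/w2.png

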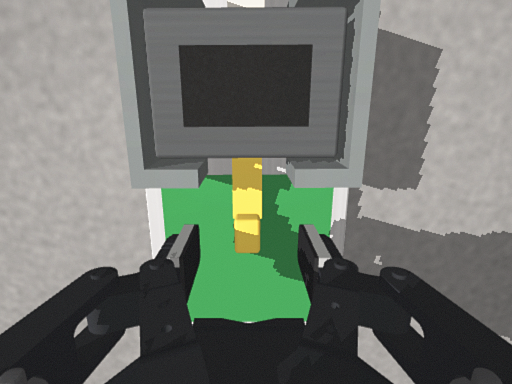

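The jaws straddle the grip, which is at (248,232) and centred between the fingers at (185,245) and (315,245). Lowering to about 4 mm over the deck and closing.

Call:
send_rows --moves '[[0.4,[-1,0,10],[0,0,0]],[0.4,[0,0,6],[0,0,0]],[0.7,[0,0,0],[0,0,0]],[1,[0,0,0],[0,0,0]],[1,[0,0,0],[0,0,0]],[1,[0,0,0],[0,0,0]],[1,[0,0,0],[0,0,0]],[1,[0,0,0],[0,0,0]]]'

```text
t: 4.3
position: [0.5674, 0.1494, 0.0155]
tool_rot: [-3.11, -0.442, -0.0]
contact_force: [-0.7, 1.1, 2.7]
opening: 0.0127
```

Call:
send_rows --moves '[[1,[-2,0,0],[0,0,0]],[1,[-4,0,0],[0,0,0]],[1,[-6,0,0],[0,0,0]],[1,[-6,0,0],[0,0,0]],[1,[-6,0,0],[0,0,0]],[1,[-6,0,0],[0,0,0]],[1,[-5,0,0],[0,0,0]],[1,[0,0,0],[0,0,0]]]'

```text
t: 5.1
position: [0.5328, 0.1391, 0.0155]
tool_rot: [3.11, 0.442, -0.001]
contact_force: [-2.3, -0.5, 8.8]
opening: 0.0124
```

Run:
```python
from h import *
togo(.568-.0912,.1493-.0265,.0155,np.radians(16.2))
c=cam("wrist"); save(c,"w3"); o=fit(c)
print("yel",rect(o["yel"]))
```

```text
t 5.1 pos [0.5328 0.1391 0.0155] F [-2.3 -0.5  8.8] open 0.0124
shift mm [-58.3   0.1   0. ] turn deg [ 0.01  0.05 -0.02]
yel [576.1, 157.3, 84.2, 91.9, 72.2]
```

View pics/w3.png

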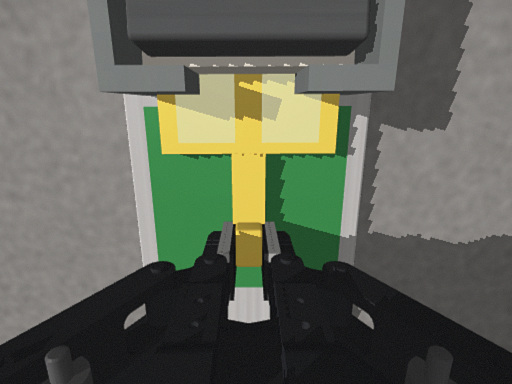

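The yellow slab is out by about 35 mm and square to the magazine: its front edge runs from (160,152) to (336,152), and the grip is held. The 8.8 N vertical force is mild, so I continue.

Call:
send_rows --moves '[[1,[-4,0,0],[0,0,0]],[1,[-7,0,0],[0,0,0]],[1,[-8,0,0],[0,0,0]],[1,[-8,0,0],[0,0,0]],[1,[-8,0,0],[0,0,0]],[1,[-8,0,0],[0,0,0]],[1,[-8,0,0],[0,0,0]],[1,[-7,0,0],[0,0,0]]]'

```text
t: 5.95
position: [0.4772, 0.123, 0.0155]
tool_rot: [3.11, 0.442, -0.0]
contact_force: [3.3, 0.9, 5.8]
opening: 0.0123
```

Run:
```python
from h import *
togo(.568-.0912,.1493-.0265,.0155,np.radians(16.2))
for n in("wrist","side"):
    c=cam(n); save(c,"p4"+n); o=fit(c)
    for k in("yel","top","grip_top"):
        p=o[k]
        if len(p)>5: print(n,k,len(p),"med",np.median(p,0).round(4),"rect",rect(p))
    if n=="wrist": im=[c["frame"]]
    else:
        f=c["frame"]; im.append(cv2.resize(f[60:252,100:356],(512,384)))
cv2.imwrite("pics/c4.png",cv2.resize(np.hstack(im)[...,::-1],None,fx=.78,fy=.78))
```

```text
t 5.95 pos [0.4772 0.123  0.0155] F [3.3 0.9 5.8] open 0.0123
shift mm [-0.4  0.1 -0. ] turn deg [ 0.    0.   -0.02]
wrist yel 15897 med [0.5425 0.1384 0.0236] rect [525.0, 136.7, 118.5, 87.3, 16.4]
wrist top 2802 med [0.4837 0.1192 0.0609] rect [477.3, 123.1, 25.3, 79.8, 16.1]
wrist grip_top 1045 med [0.4793 0.1233 0.0315] rect [477.9, 123.0, 20.3, 12.5, 17.6]
side yel 682 med [0.5399 0.127  0.0232] rect [534.5, 130.4, 97.8, 103.4, 15.5]
side top 553 med [0.6366 0.1488 0.0572] rect [572.7, 151.0, 226.0, 98.8, 16.2]
side grip_top 6 med [0.5305 0.1127 0.0279] rect [525.9, 112.2, 64.2, 31.1, 24.5]
```

View pics/c4.png

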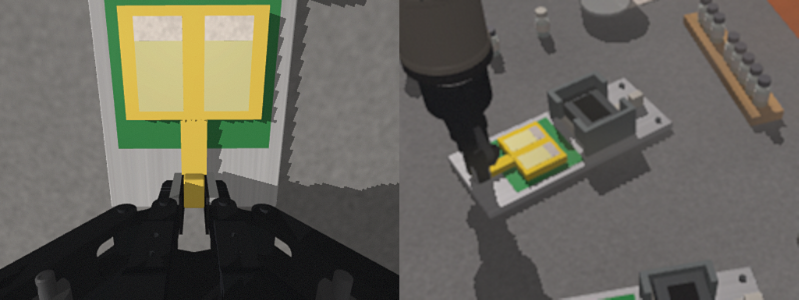

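The yellow slab is fully on the green pad and square to it (slab centre about (0.550, 0.144), pad centre (0.551, 0.144)), and the weight now sits lower in the magazine. Releasing, then rising straight up.

Call:
send_rows --moves '[[0.7,[0,0,0],[0,0,0]],[0.5,[0,0,0],[0,0,0]],[0.4,[0,0,0],[0,0,0]],[0.4,[0,0,0],[0,0,0]],[0.4,[0,0,-10],[0,0,0]],[0.4,[0,0,-30],[0,0,0]],[0.4,[0,0,-40],[0,0,0]],[0.4,[0,0,-40],[0,0,0]]]'

```text
t: 6.85
position: [0.4775, 0.1233, 0.1371]
tool_rot: [-3.11, -0.443, 0.001]
contact_force: [-0.0, -0.8, -0.0]
opening: 0.0511
```

Call:
send_rows --moves '[[0.2,[10,0,-40],[0,0,0]],[0,[25,0,-30],[0,0,0]],[0,[25,0,0],[0,0,0]],[0,[20,0,0],[0,0,0]],[0,[0,0,0],[0,0,0]],[0,[0,0,0],[0,0,0]],[0,[0,0,0],[0,0,0]],[0,[0,0,0],[0,0,0]]]'

```text
t: 7.65
position: [0.5543, 0.1454, 0.2055]
tool_rot: [3.11, 0.442, -0.0]
contact_force: [-0.2, 0.6, -0.5]
opening: 0.0855
```

Run:
```python
from h import *
a=np.radians(16.2);u=np.array([np.cos(a),np.sin(a)]);v=np.array([-u[1],u[0]]);o0=np.array([.6422,.1707])
togo(.57,.15,.2,a)
im=[]
for n in("wrist","scene","side"):
    c=cam(n); o=fit(c); W=world(c)
    for k in("yel","grip_top"):
        p=o[k]
        if len(p)>5: print(n,k,len(p),"med",np.median(p,0).round(4),"rect",rect(p))
    L=np.stack([(W[...,:2]-o0)@u,(W[...,:2]-o0)@v],-1)*1000
    ok=c["z_map"]>0
    m=ok&(abs(L[...,0])<18)&(abs(L[...,1])<25); print(n,"weight top z",np.percentile(W[m][:,2],[5,50,95]).round(4))
    m=ok&(abs(L[...,0]-75)<18)&(abs(L[...,1])<18)&(W[...,2]>.026); p=L[m]
    if len(p)>5: print(n,"white grip x,y",np.percentile(p,[3,97],axis=0).round(1).tolist(),"z",np.median(W[m][:,2]).round(4),len(p))
    f=c["frame"]
    im.append(f if n=="wrist" else cv2.resize(f[100:292,250:506] if n=="scene" else f[60:252,100:356],(512,384)))
cv2.imwrite("pics/c5.png",cv2.resize(np.hstack(im)[...,::-1],None,fx=.52,fy=.52))
```

```text
t 7.65 pos [0.5543 0.1454 0.2055] F [-0.2  0.6 -0.5] open 0.0855
shift mm [16.4 -0.1  5.5] turn deg [ 0.    0.01 -0.01]
wrist yel 2399 med [0.5372 0.1367 0.0236] rect [523.0, 136.0, 113.8, 83.4, 16.6]
wrist grip_top 187 med [0.4782 0.123  0.0314] rect [477.4, 122.8, 18.9, 13.1, 16.4]
wrist weight top z [0.0427 0.0439 0.0451]
wrist white grip x,y [[60.1, -6.5], [71.3, 6.9]] z 0.0313 222
scene yel 757 med [0.5424 0.1349 0.0235] rect [522.8, 141.8, 174.7, 91.0, 11.4]
scene grip_top 56 med [0.4813 0.1231 0.0314] rect [479.5, 122.6, 21.6, 13.4, 15.0]
scene weight top z [0.0429 0.0444 0.0462]
scene white grip x,y [[64.6, -6.3], [82.9, 6.4]] z 0.0317 103
side yel 797 med [0.532  0.1243 0.0232] rect [523.9, 137.3, 114.9, 87.0, 16.2]
side grip_top 60 med [0.479  0.1191 0.0314] rect [520.3, 111.7, 20.5, 104.2, 80.6]
side weight top z [0.0428 0.0443 0.0462]
side white grip x,y [[62.8, -7.6], [80.9, 5.7]] z 0.0313 55
```

View pics/c5.png

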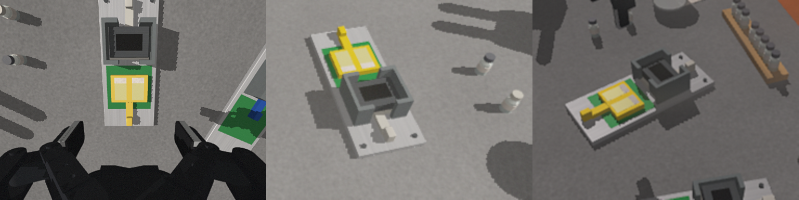

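The three views agree:
- **Yellow tray:** flat on the pad, grip at (0.478, 0.123).
- **Weight top:** 0.044 m, which matches deck plus tray plus weight with the white tray down.
- **White grip:** top at 0.031 m.

The arm is clear of everything.

```bash
python3 -c "
from station import manip
print(manip.hand_in())"
```

```text
the job is handed in; nothing more can be done
None
```

I pinched the yellow tray by its grip and slid it about 94 mm straight out onto the green pad. I then let go, raised the arm clear and handed the job in at about 8 s.

**Last checks (wrist, scene and side cameras):**
- **Yellow tray:** it lies flat, with its slab centred within about 2 mm of the pad and square to within about 1°. Its grip points away from the magazine.
- **White tray:** it has dropped 12 mm and lies flat. The weight's top is at 0.044 m and the white grip's top at 0.031 m, as expected. Lengthwise it sits about 1–4 mm forward of the stack's centre, within the 12 mm allowed.
- **Blue tray:** I never approached it, but I did not measure it again at the end.
- **Forces:** the highest outside force I saw was about 9 N, read at the end of each move rather than throughout.

**Disagreement:** the wrist camera put the white grip further forward than the other two, with its visible part at 60–71 mm instead of about 63–83 mm. The grip was cut off at the top of that picture, so I went by the other two views.

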